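# Clear a print and its scrap off a build plate

## Task

Clean the build plate: first lift the finished bracket off it and stand it upright on the rubber mat. Then take the scraper block, set its sole on the bare end of the plate away from the trough, squarely across the plate, and, keeping it pressed on the plate lightly but firmly all the way, sweep the four loose scrap strips over the edge into the trough, never touching them with the fingers. Finally stand the scraper upright on the bench, and leave the other things where they are.

Things in the scene. Friction and masses are not known exactly. Their poses are not given: they have to be found in the camera images.
- stand: Fixed stand carrying a dark steel build plate, 180 (x) by 240 (y) mm, ends at y = -120 and +120 open, with rims 8 mm high along both x sides (168 mm clear between). Origin: under the plate's centre; z varies by 10 mm. +y: along the sweep, to the trough. Plate top 56 mm above the origin in the middle; it gives slightly, and may slope along y by up to 0.03 rad: feel for it
- trough_mid (a point): Centre of the floor of the aluminium trough; inside 182 (x) by 97 (y) mm; floor 36 mm below the plate's top, far wall up to 4 mm above it, end walls 24 mm high; its near wall is under the plate's edge (y = 120 mm in the stand's frame)
- bracket: Loose white printed bracket on the plate, about 180 g: base 90 (x) by 60 (y) by 8 mm, with an upright web 70 (x) by 14 (y) mm in its middle up to 60 mm. Origin: centre of its underside
- strip0: Loose white scrap strip lying on the plate, 45 (x) by 16 (y) by 7 mm, 12 g. Origin: centre of its underside. Starts on the side of the bracket away from the trough
- strip1: Loose white scrap strip lying on the plate, 45 (x) by 16 (y) by 7 mm, 12 g. Origin: centre of its underside. Starts on the side of the bracket away from the trough
- strip2: Loose white scrap strip lying on the plate, 45 (x) by 16 (y) by 7 mm, 12 g. Origin: centre of its underside. Starts between bracket and trough
- strip3: Loose white scrap strip lying on the plate, 45 (x) by 16 (y) by 7 mm, 12 g. Origin: centre of its underside. Starts between bracket and trough
- scraper: Loose scraper block standing on the bench, about 300 g: steel sole 140 (x) by 26 (y) by 14 mm, wooden body 140 by 30 mm from 14 to 40 mm height, and a grip ridge 100 (x) by 24 (y) mm from 40 to 76 mm height. Origin: centre of its underside, z up
- mat: Fixed black rubber mat, 150 (x) by 130 (y) by 3 mm, flat on the bench. Origin: centre of its underside. It and the scraper start left and right of the stand, either way round
- can: Bystander: spray can 58 mm across, 190 mm high. Origin: centre of its underside
- mug: Bystander: mug 84 mm across, 95 mm high. Origin: centre of its underside
- scanner: Bystander: hand-held scanner lying down, 225 (y) by 66 by 70 mm high. Origin: centre of its underside
- tape: Bystander: roll of tape 90 mm across, 24 mm high. Origin: centre of its underside
- driver: Bystander: screwdriver lying along its x. Origin: on the bench under it
- wrench: Bystander: wrench lying along its x. Origin: on the bench under it
- spool: Bystander: filament spool lying flat, 150 mm across, 60 mm high. Origin: centre of its underside

How it is judged:
By the outcome, as a careful person would: the job done as asked, in the order asked, and still so for the second after the job is handed in, with the robot touching nothing.
It also fails if it takes over 72 s, if anything falls off the work surface, if the arm or the gripper's body presses on something with over 40 N, if the wrist force passes 120 N, or if a joint passes its speed limit or range.

## Robot

A 6-joint arm with a two-finger parallel gripper is mounted at the origin on the work surface. World frame = base frame: x ahead of the robot, y to its left, z up, the work surface at z = 0. Lengths are in m, angles in degrees, forces in N, time in s.
With the tool pointing down it reaches from about 0.25 to 0.725 m from the base axis. Payload 9.7 kg.
Tool frame: the origin (TCP) lies midway between the tips of the shut fingers; the grasp point (between the pads) lies 19 mm behind it; z points along the fingers, y is the line along which they close (so a half turn about z gives the same grasp; the last joint's range is limited). The gripper opens to 85 mm and grips with 20 to 120 N. Pads are 22 mm wide; open, the fingers measure 114 mm over their backs; the gripper's body (76 mm by 85 mm) begins 54 mm behind the grasp point. The pads swing forward as they close: fully open they stand 13 mm farther back than shut.
Start: joints at [68.755, 4.979, 10.078, 95.1, 0, 90], TCP at [0.199, 0.513, 0.231] pointing down, gripper open.
Joint ranges: [-179.16, 179.16], [-48.56, 103.87], [-65.8, 70.77], [-126.05, 130.52], [-82.76, 87.17], [-180, 180]. Speed limits (degrees/s): [127.2, 127.2, 147.25, 180, 180, 180].

## Interface

Orientations are given as [roll, pitch, yaw] about the fixed x, y, z axes, in that order (R = Rz(yaw) Ry(pitch) Rx(roll)).
In Python, from workcell import readout, imaging, bot, spotter gives the robot as it stands.
- The arm moves only by the shell command python3 -m jog 'ROWS' [FORCE]. ROWS is JSON, a list of rows, each an object with "rotation": the turn, a rotation vector about the world's x, y, z in degrees, a list of three; "translation": the shift along the world's x, y, z in mm, a list of three; "grip": the finger opening in mm, from 0 to 85.4. In form: [{"rotation": [wx, wy, wz], "translation": [dx, dy, dz], "grip": grip}, ...]. A call has 1 to 20 rows; each row is the pose to reach, as a shift and turn from the pose commanded when the call began; what a row does not reach only later rows make up. A row lasts 1/10 s, in which the tool goes at most 50 mm and 8.59 degrees, less where a joint would pass 70% of its speed; a pose out of reach is approached as far as the arm can. A call with a gripper value outside its range is refused whole. The fingers move at their own pace and stop on an object; FORCE is the grip in N (left out, the last holds). Time passes only in rows, so rows that repeat a pose let the fingers close. It gives the time, the measured TCP pose, the force, the opening and the grip force at its end, in the units of the state.
- readout.get_obs(): the state, without advancing time (a new reading comes with each control period).
- imaging.camera(name): name is "scene" or "side" or "wrist"; returns (picture, depth): 480x640x3 uint8, red, green, blue; 480x640 float32, m along the optical axis (not along the pixel's ray), 0 where there is no reading.
- imaging.camera_info(name): a dict with "vertical_fov" (degrees; the focal length in pixels is half the picture's height over the tangent of half this angle, whatever the lens; pixels are square), "cx", "cy" (the principal point, pixels), "k1" (the pictures are not rectified: a ray, as slopes to the right and down, at radius r is drawn at 1 + k1 r^2 times it, then the intrinsics apply), "extrinsics" (4x4, takes a point from camera to world coordinates); the wrist camera has in their place "tool_from_camera" (4x4, takes a point from camera to tool coordinates, whose origin is the TCP and whose axes are the flange's). Camera axes: x right, y down, z forward; pixel columns grow to the right and rows downward; lengths in m; the calibration is good to about 2 mm. A picture is of the moment at which its call begins: read the wrist's pose just before it. camera_info takes no time and is no camera call.
- bot.job_done(): hands the job in; it is judged then, once.
Trained networks look in the newest picture that a camera, given by its name, has taken for a name from the list of things; names that differ only in an ending like _2 or _b are one class to them, and where a whole thing is asked for, a point or a joint stands for the part that bears it (a point fixed in the world has none). Each returns a list of dicts, best first, with "confidence" (0 to 1); they miss things now and then, are a little off and sometimes report something else, mostly with a low value. They report only what shows in the picture. A call takes as long as a camera call.
- spotter.spot_in(camera, target): "box" ([centre column, centre row, width, height] in pixels, round what is visible of it).
- spotter.mark_of(camera, target): "uv" ([column, row] in pixels: a listed point, or the origin of a listed thing).
The state is a dict: "time": time; "q": joint angles; "qd": joint speeds; "joint_efforts": joint torques, N m; "ee_pos": TCP position; "tcp_rot": TCP orientation; "wrist_force": force on the tool from outside, world axes, zero at the start; "torque": the same for the moment, N m; "opening": finger opening in m; "grasp_force": force on a finger pad.
Only numpy, scipy, OpenCV 4.12 (cv2) and the standard library are available. Lean on these libraries where they do the work, as an engineer would, in place of code of your own. Each camera call takes 0.05 s, during which the arm holds its last target. There are 200 camera calls.

## Working session

There is one attempt and no reset: what is moved stays moved. The work goes in short steps, Python scripts to look and compute and a shell command to move; the robot and the scene stay as the last step left them, time stands still between calls to the robot, and variables do not carry over. Pictures are saved under pics/ and viewed, at most 10 in all, crops included, and the job is handed in when it is done.

```bash
mkdir -p pics; ls
cat > h.py <<'E'
import numpy as np, cv2
from workcell import readout, imaging, bot, spotter
from scipy.spatial.transform import Rotation as R
def K(i,h=480):
    f=h/2/np.tan(np.radians(i["vertical_fov"])/2); return f,i["cx"],i["cy"],i["k1"]
def rays(i,uv):
    f,cx,cy,k=K(i); uv=np.atleast_2d(uv).astype(float)
    d=(uv-[cx,cy])/f; s=d.copy()
    for _ in range(20): s=d/(1+k*(s**2).sum(1,keepdims=True))
    return np.c_[s,np.ones(len(s))]
def T(name,o=None):
    i=imaging.camera_info(name)
    if "extrinsics" in i: return np.array(i["extrinsics"])
    M=np.eye(4); M[:3,:3]=R.from_euler("xyz",o["tcp_rot"],degrees=True).as_matrix(); M[:3,3]=o["ee_pos"]
    return M@np.array(i["tool_from_camera"])
def cloud(name,depth,o=None):
    v,u=np.mgrid[0:480,0:640]; r=rays(imaging.camera_info(name),np.c_[u.ravel(),v.ravel()])
    M=T(name,o); p=r*depth.reshape(-1,1); return (p@M[:3,:3].T+M[:3,3]).reshape(480,640,3)
def onz(name,uv,z,o=None):
    M=T(name,o); d=rays(imaging.camera_info(name),uv)@M[:3,:3].T; c=M[:3,3]
    return c+d*((z-c[2])/d[:,2:3])
E
python3 - <<'E'
from h import *
o=readout.get_obs(); print(o)
for n in ["scene","side","wrist"]:
    p,d=imaging.camera(n); cv2.imwrite(f"pics/{n}0.png",p[:,:,::-1]); np.save(f"pics/{n}0.npy",d)
    i=imaging.camera_info(n); print(n,i["vertical_fov"],i["k1"],np.round(T(n,o)[:3,3],3),np.round(T(n,o)[:3,2],2))
    C=cloud(n,d,o)
    for t in ["stand","trough_mid","bracket","strip0","scraper","mat"]:
        for r in spotter.mark_of(n,t)[:5]:
            u,v=np.round(r["uv"]).astype(int); 
            P=C[min(max(v,0),479),min(max(u,0),639)]
            print(n,t,round(r["confidence"],2),u,v,np.round(P,3))
E
```

```text
pics
{'time': 0.0, 'q': array([ 6.87543181e+01,  5.01152930e+00,  1.00336821e+01,  9.50999858e+01,
       -3.59510133e-03,  9.00020499e+01]), 'qd': array([-0.04239197, -0.04628598,  0.03624196,  0.1362886 , -0.01213417,
       -0.03139701]), 'joint_efforts': array([-7.85583943e-04, -5.20386028e+01,  4.64806294e+01,  1.60338212e-02,
       -3.47669823e-05, -3.43772072e-06]), 'ee_pos': array([0.19923315, 0.51239218, 0.23057204]), 'tcp_rot': array([-1.79922167e+02,  3.59788265e-03,  1.58752273e+02]), 'wrist_force': array([-0.98653991, -0.34152804, -0.46466636]), 'torque': array([0.05667983, 0.02235574, 0.02064223]), 'grasp_force': 0.0, 'opening': 0.084952499298569}
scene 45.267896029165435 -0.10434113311897258 [ 1.439 -0.006  0.914] [-0.72  0.03 -0.69]
scene stand 0.79 306 254 [ 0.599 -0.009  0.053]
scene trough_mid 0.75 383 260 [0.583 0.158 0.015]
scene strip0 0.64 282 242 [ 0.568 -0.059  0.058]
scene strip0 0.53 349 232 [0.538 0.085 0.057]
scene strip0 0.52 351 254 [0.602 0.085 0.054]
scene strip0 0.47 303 253 [ 0.596 -0.015  0.053]
scene strip0 0.4 285 223 [ 0.508 -0.054  0.058]
scene scraper 0.62 348 251 [0.601 0.079 0.062]
scene scraper 0.6 470 225 [0.507 0.36  0.045]
scene mat 0.8 140 240 [ 0.498 -0.388  0.002]
side 46.40059188886774 -0.1577416042191378 [ 0.313 -0.766  1.121] [ 0.17  0.59 -0.79]
side stand 0.97 321 265 [ 0.533 -0.049  0.053]
side trough_mid 0.8 318 208 [0.582 0.15  0.018]
side bracket 0.82 317 243 [0.539 0.007 0.063]
side bracket 0.22 324 136 [0.659 0.367 0.062]
side strip0 0.51 338 265 [ 0.57  -0.065  0.061]
side strip0 0.45 330 219 [0.589 0.069 0.066]
side strip0 0.41 307 219 [0.535 0.085 0.064]
side scraper 0.74 250 161 [0.444 0.368 0.017]
side mat 0.81 348 411 [ 0.498 -0.386  0.003]
wrist 64.61637463557396 -0.08046739020057495 [0.138 0.538 0.374] [ 0.24 -0.1  -0.97]
```

View pics/scene0.png

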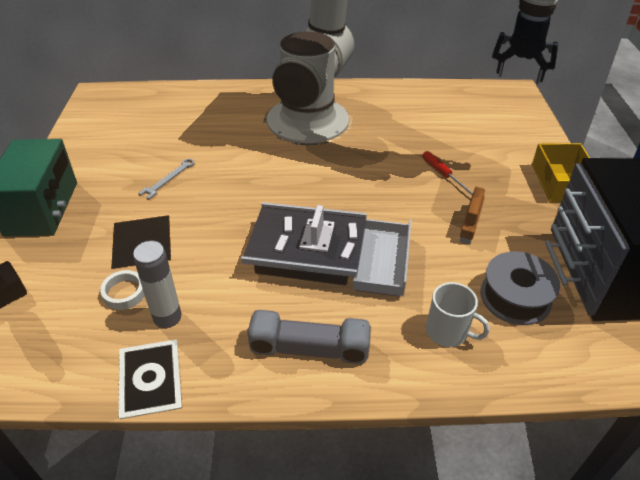

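View pics/side0.png

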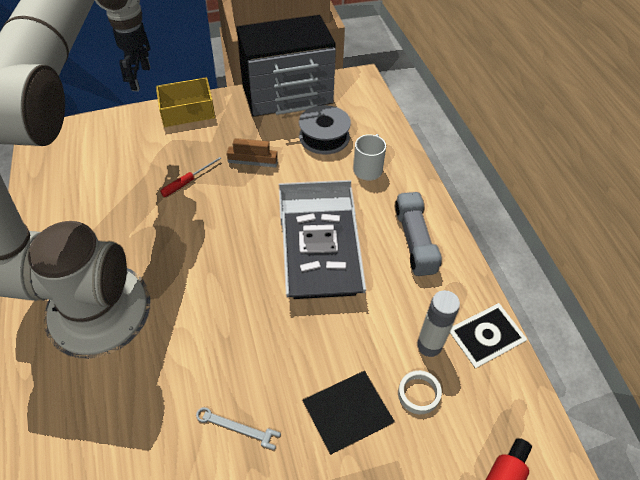

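The scene view shows the plate around (306,240), trough at (383,260), mat at (140,240), and the scraper at (472,215) with the screwdriver close by. The side view agrees: bracket at (318,240), scraper (252,155), mat (348,411), can (438,320) and tape next to the mat.

```bash
cat > m.py <<'E'
from h import *
D={n:cloud(n,np.load(f"pics/{n}0.npy")) for n in ["scene","side"]}
I={n:cv2.imread(f"pics/{n}0.png") for n in D}
def rect(n,c,r,zl,zh,dark=None,lab=""):
    C=D[n]; m=(np.hypot(C[...,0]-c[0],C[...,1]-c[1])<r)&(C[...,2]>zl)&(C[...,2]<zh)
    g=I[n].max(2)
    if dark is not None: m&=(g<dark) if dark>0 else (g>-dark)
    P=C[m]
    if len(P)<10: print(lab,n,"few");return
    (x,y),(w,h),a=cv2.minAreaRect((P[:,:2]*1000).astype(np.float32))
    print(lab,n,len(P),"c",round(x,1),round(y,1),"wh",round(w,1),round(h,1),"ang",round(a,1),"z med/1/99",np.round(np.percentile(P[:,2],[50,1,99])*1000,1))
for n in D:
    rect(n,(.5,-.387),.11,-.01,.012,70,"mat")
    rect(n,(.47,.365),.1,.062,.09,None,"scr ridge")
    rect(n,(.47,.365),.1,.025,.05,None,"scr body")
    rect(n,(.54,.0),.06,.095,.14,None,"web")
    rect(n,(.54,.0),.05,.058,.075,-150,"base")
    rect(n,(.55,.02),.18,.035,.075,None,"plate+rims")
    for t,c in dict(s0=(.568,-.062),s1=(.508,-.055),s2=(.538,.084),s3=(.6,.085)).items(): rect(n,c,.035,.055,.075,-170,t)
    C=D[n]; 
    # plate slope from dark plate pts
    m=(abs(C[...,0]-.54)<.07)&(abs(C[...,1]-.0)<.1)&(abs(C[...,2]-.055)<.012)&(I[n].max(2)<90)
    P=C[m]; A=np.c_[P[:,:2]-[.54,.01],np.ones(len(P))]; print("plate",len(P),np.linalg.lstsq(A,P[:,2],rcond=None)[0])
    m=(abs(C[...,0]-.55)<.05)&(abs(C[...,1]-.17)<.03); print("trough z",np.percentile(C[m][:,2],[5,50,95]))
    m=(C[...,2]>.14)&(C[...,0]>.3)&(abs(C[...,1])<.5);print("tall",C[m].min(0),C[m].max(0))
E
python3 m.py
```

```text
mat scene 1807 c 499.8 -385.3 wh 152.6 127.0 ang 11.1 z med/1/99 [ 2.5 -1.9  7. ]
scr ridge scene 320 c 456.0 380.0 wh 24.4 102.9 ang 66.9 z med/1/99 [75.  62.9 79.2]
scr body scene 255 c 458.6 378.7 wh 30.5 138.6 ang 67.0 z med/1/99 [38.7 25.5 49.2]
web scene 224 c 547.0 15.1 wh 14.9 75.1 ang 77.5 z med/1/99 [111.4  95.6 115.8]
base scene 307 c 544.1 1.4 wh 89.2 98.7 ang 19.2 z med/1/99 [61.2 58.1 66.2]
plate+rims scene 6971 c 551.7 20.8 wh 305.5 195.7 ang 77.4 z med/1/99 [53.3 38.3 64.6]
s0 scene 106 c 568.1 -60.8 wh 15.8 47.9 ang 74.9 z med/1/99 [58.4 55.6 61.9]
s1 scene 90 c 510.0 -47.4 wh 46.5 13.4 ang 1.1 z med/1/99 [58.6 55.9 62.9]
s2 scene 98 c 541.2 91.7 wh 16.4 59.9 ang 84.5 z med/1/99 [60.8 57.6 64.1]
s3 scene 113 c 594.3 78.2 wh 15.0 46.7 ang 67.7 z med/1/99 [60.6 57.6 64.4]
plate 2611 [0.0021163  0.01758277 0.05284101]
trough z [-0.7508164   0.01633847  0.01932206]
tall [ 0.6928281  -0.3158845   0.14008098] [ 1.43889205 -0.00576148  0.91420044]
mat side 4205 c 498.0 -385.1 wh 150.0 130.2 ang 10.9 z med/1/99 [ 3.4 -1.5  8.4]
scr ridge side 341 c 452.1 376.8 wh 32.4 101.2 ang 66.3 z med/1/99 [74.7 62.5 82. ]
scr body side 427 c 451.7 376.2 wh 40.3 141.2 ang 65.7 z med/1/99 [38.8 25.4 49.3]
web side 291 c 541.8 14.7 wh 18.1 67.7 ang 77.5 z med/1/99 [111.6  95.5 117.8]
base side 132 c 537.4 -9.0 wh 80.5 89.2 ang 77.5 z med/1/99 [62.1 58.4 68. ]
plate+rims side 6020 c 551.3 21.3 wh 304.1 189.0 ang 78.9 z med/1/99 [54.8 44.6 68.1]
s0 side 115 c 565.1 -60.9 wh 18.7 44.2 ang 73.8 z med/1/99 [59.9 55.5 63.9]
s1 side 115 c 505.2 -47.9 wh 44.0 17.3 ang 1.3 z med/1/99 [59.8 56.1 65.2]
s2 side 104 c 542.3 97.7 wh 33.0 63.8 ang 83.7 z med/1/99 [62.8 55.5 67.8]
s3 side 104 c 595.8 83.7 wh 46.9 44.6 ang 42.7 z med/1/99 [62.1 55.5 67.4]
plate 2410 [0.00458213 0.01854101 0.0545334 ]
trough z [0.01506168 0.01881387 0.02331004]
tall [ 0.68786259 -0.31896907  0.14001979] [1.60963521 0.49994985 0.4032351 ]
```

```bash
python3 -m jog '[{"rotation":[0,0,-8],"translation":[17,-25,2],"grip":85},{"rotation":[0,0,-16],"translation":[40,-58,4],"grip":85},{"rotation":[0,0,-24],"translation":[64,-93,6],"grip":85},{"rotation":[0,0,-32],"translation":[88,-128,8],"grip":85},{"rotation":[0,0,-40],"translation":[112,-163,10],"grip":85},{"rotation":[0,0,-48],"translation":[136,-198,12],"grip":85},{"rotation":[0,0,-56],"translation":[160,-233,14],"grip":85},{"rotation":[0,0,-64],"translation":[184,-268,16],"grip":85},{"rotation":[0,0,-72],"translation":[208,-303,18],"grip":85},{"rotation":[0,0,-80],"translation":[232,-338,20],"grip":85},{"rotation":[0,0,-88],"translation":[256,-373,22],"grip":85},{"rotation":[0,0,-96],"translation":[280,-408,24],"grip":85},{"rotation":[0,0,-104],"translation":[300,-438,26],"grip":85},{"rotation":[0,0,-112],"translation":[318,-464,28],"grip":85},{"rotation":[0,0,-120],"translation":[332,-484,29],"grip":85},{"rotation":[0,0,-128],"translation":[341,-497,29],"grip":85},{"rotation":[0,0,-136],"translation":[341,-497,29],"grip":85},{"rotation":[0,0,-144],"translation":[341,-497,29],"grip":85},{"rotation":[0,0,-152],"translation":[341,-497,29],"grip":85},{"rotation":[0,0,-160],"translation":[341,-497,29],"grip":85}]'
python3 -m jog '[{"rotation":[0,0,-8],"translation":[0,0,0],"grip":85},{"rotation":[0,0,-11.3],"translation":[0,0,0],"grip":85},{"rotation":[0,0,-11.3],"translation":[0,0,0],"grip":85}]'
cat > w.py <<'E'
from h import *
import sys
def snap(tag):
    o=readout.get_obs(); p,d=imaging.camera("wrist"); cv2.imwrite(f"pics/{tag}.png",p[:,:,::-1]); np.save(f"pics/{tag}.npy",d)
    C=cloud("wrist",d,o); np.save(f"pics/{tag}_C.npy",C); return o,p,C
E
python3 - <<'E'
from w import *
o,p,C=snap("w1"); print(o["ee_pos"],o["tcp_rot"],o["q"])
for t in ["bracket","strip0","stand","trough_mid"]:
    for r in spotter.mark_of("wrist",t)[:4]:
        u,v=np.clip(np.round(r["uv"]).astype(int),0,[639,479]); print(t,round(r["confidence"],2),u,v,np.round(C[v,u],4))
E
```

```text
time: 3.05
ee_pos: [0.5403, 0.0027, 0.2603]
tcp_rot: [-179.4, 0.0, -0.1]
wrist_force: [0.4, -0.2, -0.1]
opening: 0.0852
grasp_force: 0.0
time: 3.35
ee_pos: [0.5334, -0.0531, 0.2604]
tcp_rot: [-177.2, 0.1, -7.1]
wrist_force: [0.3, 0.6, 0.3]
opening: 0.085
grasp_force: 0.0
[ 0.5334401  -0.05307652  0.2603506 ] [-1.77209968e+02  8.74854710e-02 -7.10668403e+00] [ -7.16497745   3.86528138  12.11499534  98.34004023   2.7899414
 179.94163748]
bracket 0.69 255 200 [0.5556 0.0065 0.1037]
strip0 0.88 334 169 [ 0.5688 -0.0585  0.0602]
strip0 0.86 328 238 [ 0.5054 -0.0455  0.059 ]
strip0 0.81 184 157 [0.5965 0.0754 0.0621]
strip0 0.73 183 224 [0.535  0.0902 0.0612]
stand 0.75 290 192 [ 0.5527 -0.016   0.0588]
trough_mid 0.87 131 181 [0.5795 0.1577 0.0173]
```

View pics/w1.png

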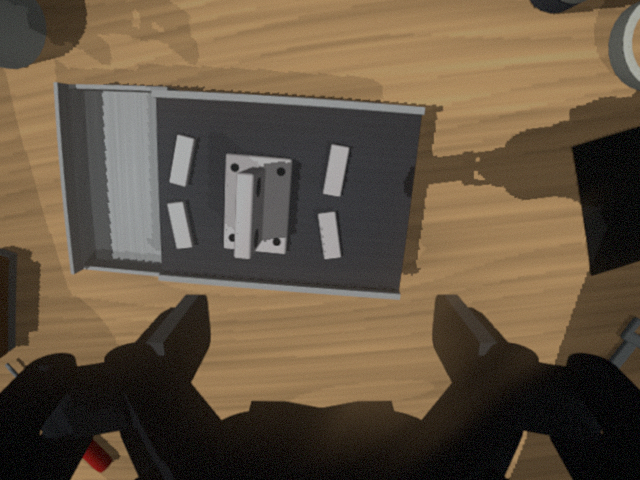

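The wrist view shows the plate (157–424, 98–295), trough to the left, four strips, and the bracket web (245,215). Joint 6 ran into its limit, so I take the other half-turn instead.

```bash
cat > fit.py <<'E'
from h import *
import sys
def stand(tag):
    C=np.load(f"pics/{tag}_C.npy"); I=cv2.imread(f"pics/{tag}.png").max(2)
    x,y,z=C[...,0],C[...,1],C[...,2]
    m=((abs(x-.55)<.13)&(abs(y-.0)<.16)&(abs(z-.053)<.008)&(I<80)).astype(np.uint8)
    m=cv2.morphologyEx(m,cv2.MORPH_OPEN,np.ones((3,3)))
    n,l,s,_=cv2.connectedComponentsWithStats(m); k=1+s[1:,4].argmax(); m=l==k
    P=C[m]; (a,b),(w,h),g=cv2.minAreaRect((P[:,:2]*1000).astype(np.float32)); print(tag,"plate c",round(a,1),round(b,1),round(w,1),round(h,1),round(g,1))
    th=np.radians(-12.3); ux=np.array([np.cos(th),np.sin(th)]); uy=np.array([-ux[1],ux[0]])
    q=(P[:,:2]-[.54,.0])@np.c_[ux,uy]
    # edges as function
    for lab,ax,sg,lo,hi in [("x-",0,-1,-.09,.09),("x+",0,1,-.09,.09),("y-",1,-1,-.06,.06)]:
        e=[];t=np.arange(lo,hi,.01)
        for s0 in t:
            k=abs(q[:,1-ax]-s0-.005)<.005
            e.append(np.percentile(sg*q[k,ax],99)*sg)
        c=np.polyfit(t+.005,e,1); print(lab,"off mm",round(c[1]*1000,1),"slope deg",round(np.degrees(np.arctan(c[0])),2))
    A=np.c_[q,np.ones(len(q))]; print("plane (x,y slope,z0 at .54,0)",np.round(np.linalg.lstsq(A,P[:,2],rcond=None)[0],4))
    web=C[(np.hypot(x-.545,y-.012)<.05)&(z>.095)&(z<.14)]
    print("web",cv2.minAreaRect((web[web[:,2]>.108][:,:2]*1000).astype(np.float32)),np.percentile(web[:,2],[50,95]))
for t in sys.argv[1:]: stand(t)
E
python3 fit.py w1
python3 -m jog '[{"rotation":[0,0,8],"translation":[0,0,0],"grip":85}]'; python3 -c "
from h import *;print(readout.get_obs()['q'])"
```

```text
w1 plate c 546.8 -7.4 240.3 169.1 78.9
x- off mm -75.5 slope deg -1.34
x+ off mm 91.3 slope deg -1.21
y- off mm -123.7 slope deg 1.0
plane (x,y slope,z0 at .54,0) [-0.0041  0.0165  0.0537]
web ((545.24609375, 15.599676132202148), (14.603276252746582, 69.6982192993164), 77.69501495361328) [0.11337552 0.11477484]
time: 3.7
ee_pos: [0.5338, -0.0504, 0.2605]
tcp_rot: [-177.2, 0.1, 1.2]
wrist_force: [-0.0, 0.4, 1.2]
opening: 0.0849
grasp_force: 0.0
[ -6.85566603   4.26962935  12.55547875  98.74863465   2.74940129
 171.9124491 ]
```

```bash
python3 -m jog '[{"rotation":[0,0,8],"translation":[0,4,0],"grip":85},{"rotation":[0,0,16],"translation":[0,8,0],"grip":85},{"rotation":[0,0,24],"translation":[0,12,0],"grip":85},{"rotation":[0,0,32],"translation":[0,16,0],"grip":85},{"rotation":[0,0,40],"translation":[0,20,0],"grip":85},{"rotation":[0,0,48],"translation":[0,20,0],"grip":85},{"rotation":[0,0,56],"translation":[0,20,0],"grip":85},{"rotation":[0,0,64],"translation":[0,20,0],"grip":85},{"rotation":[0,0,72],"translation":[0,20,0],"grip":85},{"rotation":[0,0,80],"translation":[0,20,0],"grip":85},{"rotation":[0,0,88],"translation":[0,20,0],"grip":85},{"rotation":[0,0,96],"translation":[0,20,0],"grip":85},{"rotation":[0,0,104],"translation":[0,20,0],"grip":85},{"rotation":[0,0,112],"translation":[0,20,0],"grip":85},{"rotation":[0,0,120],"translation":[0,20,0],"grip":85},{"rotation":[0,0,128],"translation":[0,20,0],"grip":85},{"rotation":[0,0,136],"translation":[0,20,0],"grip":85},{"rotation":[0,0,144],"translation":[0,20,0],"grip":85},{"rotation":[0,0,152],"translation":[0,20,0],"grip":85},{"rotation":[0,0,160],"translation":[0,20,0],"grip":85}]'
cat > to.py <<'E'
from h import *
import sys
# target: x y z(mm) yaw -> shift/turn from measured pose
x,y,z,yaw=map(float,sys.argv[1:5]); o=readout.get_obs()
R0=R.from_euler("xyz",o["tcp_rot"],degrees=True); R1=R.from_euler("xyz",[180,0,yaw],degrees=True)
print("d",np.round(np.array([x,y,z])-o["ee_pos"]*1000,1),"rot",np.round((R1*R0.inv()).as_rotvec(degrees=True),2),"at",np.round(o["ee_pos"],4),np.round(o["tcp_rot"],2))
E
python3 to.py 545 15.5 200 167.7
```

```text
time: 5.7
ee_pos: [0.5338, -0.0303, 0.2603]
tcp_rot: [-177.2, 0.1, 161.5]
wrist_force: [0.3, -0.4, 0.5]
opening: 0.0851
grasp_force: 0.0
d [ 11.2  45.8 -60.3] rot [ 2.72 -0.66  6.18] at [ 0.5338 -0.0303  0.2603] [-1.7720e+02  9.0000e-02  1.6152e+02]
```

```bash
python3 -m jog '[{"rotation":[1,-0.2,3],"translation":[4,15,-6],"grip":85},{"rotation":[2.7,-0.7,6.2],"translation":[9,34,-15],"grip":85},{"rotation":[2.7,-0.7,6.2],"translation":[11.2,45.8,-20],"grip":85},{"rotation":[2.7,-0.7,6.2],"translation":[11.2,45.8,-20],"grip":85},{"rotation":[2.7,-0.7,6.2],"translation":[11.2,45.8,-20],"grip":85}]'
python3 -c "
from w import *
snap('w2')"; python3 fit.py w2; python3 to.py 545 15.5 90 167.7
```

```text
time: 6.2
ee_pos: [0.5448, 0.0148, 0.2404]
tcp_rot: [-179.9, 0.0, 167.3]
wrist_force: [-0.4, -0.5, 0.2]
opening: 0.085
grasp_force: 0.0
w2 plate c 548.1 -7.5 239.6 169.2 78.8
x- off mm -74.0 slope deg -1.33
x+ off mm 92.8 slope deg -1.17
y- off mm -123.2 slope deg 1.17
plane (x,y slope,z0 at .54,0) [-0.0012  0.0164  0.0534]
web ((544.5633544921875, 16.32254409790039), (13.62833023071289, 69.63175964355469), 77.87676239013672) [0.11342851 0.11465047]
d [ 1.000e-01  1.000e+00 -1.506e+02] rot [0.05 0.03 0.43] at [0.5449 0.0145 0.2406] [-1.7996e+02  4.0000e-02  1.6727e+02]
```

```bash
python3 -m jog '[{"rotation":[0,0,0.4],"translation":[0,1,-15],"grip":85},{"rotation":[0,0,0.4],"translation":[0,1.3,-45],"grip":85},{"rotation":[0,0,0.4],"translation":[0,1.5,-80],"grip":85},{"rotation":[0,0,0.4],"translation":[0,1.5,-115],"grip":85},{"rotation":[0,0,0.4],"translation":[0,1.5,-142],"grip":85},{"rotation":[0,0,0.4],"translation":[0,1.5,-156],"grip":70},{"rotation":[0,0,0.4],"translation":[0,1.5,-162],"grip":50},{"rotation":[0,0,0.4],"translation":[0,1.5,-162],"grip":30},{"rotation":[0,0,0.4],"translation":[0,1.5,-162],"grip":8},{"rotation":[0,0,0.4],"translation":[0,1.5,-162],"grip":5},{"rotation":[0,0,0.4],"translation":[0,1.5,-162],"grip":5},{"rotation":[0,0,0.4],"translation":[0,1.5,-162],"grip":5},{"rotation":[0,0,0.4],"translation":[0,1.5,-162],"grip":5},{"rotation":[0,0,0.4],"translation":[0,1.5,-162],"grip":5}]' 50
```

```text
time: 7.65
ee_pos: [0.5457, 0.0159, 0.0794]
tcp_rot: [180.0, 0.1, 167.7]
wrist_force: [1.2, -1.5, 6.6]
opening: 0.0133
grasp_force: 51.4
```

```bash
python3 -m jog '[{"rotation":[0,0,0],"translation":[0,0,4],"grip":5},{"rotation":[0,0,0],"translation":[0,0,14],"grip":5},{"rotation":[0,0,0],"translation":[0,0,30],"grip":5},{"rotation":[0,0,0],"translation":[0,0,48],"grip":5},{"rotation":[0,0,0],"translation":[-1,-6,62],"grip":5},{"rotation":[0,0,1],"translation":[-3,-20,70],"grip":5},{"rotation":[0,0,3],"translation":[-5,-42,72],"grip":5},{"rotation":[0,0,5],"translation":[-8,-70,72],"grip":5},{"rotation":[0,0,7],"translation":[-12,-100,72],"grip":5},{"rotation":[0,0,9],"translation":[-16,-130,72],"grip":5},{"rotation":[0,0,11],"translation":[-19,-160,72],"grip":5},{"rotation":[0,0,13],"translation":[-22,-190,72],"grip":5},{"rotation":[0,0,15],"translation":[-26,-220,72],"grip":5},{"rotation":[0,0,17],"translation":[-29,-250,72],"grip":5},{"rotation":[0,0,19],"translation":[-33,-280,72],"grip":5},{"rotation":[0,0,21],"translation":[-36,-310,70],"grip":5},{"rotation":[0,0,22.5],"translation":[-40,-340,60],"grip":5},{"rotation":[0,0,23.3],"translation":[-43,-368,46],"grip":5},{"rotation":[0,0,23.3],"translation":[-45,-388,32],"grip":5},{"rotation":[0,0,23.3],"translation":[-46.5,-398,18],"grip":5}]'
python3 -m jog '[{"rotation":[0,0,0],"translation":[0,-2,-14],"grip":5},{"rotation":[0,0,0],"translation":[0,-3,-30],"grip":5},{"rotation":[0,0,0],"translation":[0,-3,-42],"grip":5},{"rotation":[0,0,0],"translation":[0,-3,-52],"grip":5},{"rotation":[0,0,0],"translation":[0,-3,-58],"grip":5},{"rotation":[0,0,0],"translation":[0,-3,-62],"grip":5},{"rotation":[0,0,0],"translation":[0,-3,-62],"grip":5},{"rotation":[0,0,0],"translation":[0,-3,-62],"grip":5}]'
```

```text
time: 9.65
ee_pos: [0.4978, -0.3835, 0.0951]
tcp_rot: [180.0, -0.0, -169.1]
wrist_force: [-0.9, 0.4, -3.8]
opening: 0.0135
grasp_force: 50.2
time: 10.45
ee_pos: [0.4987, -0.3851, 0.0349]
tcp_rot: [-180.0, 0.1, -169.0]
wrist_force: [-0.8, -0.7, -2.5]
opening: 0.0133
grasp_force: 50.2
```

```bash
python3 -m jog '[{"rotation":[0,0,0],"translation":[0,0,-3],"grip":5},{"rotation":[0,0,0],"translation":[0,0,-4.5],"grip":5},{"rotation":[0,0,0],"translation":[0,0,-5.5],"grip":5},{"rotation":[0,0,0],"translation":[0,0,-5.5],"grip":5}]'
```

```text
time: 10.85
ee_pos: [0.4984, -0.3851, 0.0295]
tcp_rot: [-180.0, 0.0, -169.0]
wrist_force: [-3.0, 1.1, 3.6]
opening: 0.0132
grasp_force: 51.1
```

```bash
python3 -m jog '[{"rotation":[0,0,0],"translation":[0,0,-0.6],"grip":5},{"rotation":[0,0,0],"translation":[0,0,-0.6],"grip":5}]'
python3 -m jog '[{"rotation":[0,0,0],"translation":[0,0,0],"grip":18},{"rotation":[0,0,0],"translation":[0,0,0],"grip":28},{"rotation":[0,0,0],"translation":[0,0,0],"grip":45},{"rotation":[0,0,0],"translation":[0,0,0],"grip":60},{"rotation":[0,0,0],"translation":[0,0,5],"grip":60},{"rotation":[0,0,0],"translation":[0,0,20],"grip":60},{"rotation":[0,0,0],"translation":[0,0,50],"grip":70},{"rotation":[0,0,0],"translation":[0,0,90],"grip":85},{"rotation":[0,0,0],"translation":[0,0,135],"grip":85},{"rotation":[0,0,0],"translation":[0,0,175],"grip":85},{"rotation":[0,0,0],"translation":[0,0,200],"grip":85},{"rotation":[0,0,0],"translation":[0,0,205],"grip":85}]'
python3 - <<'E'
from w import *
o,p,C=snap("w3")
x,y,z=C[...,0],C[...,1],C[...,2]
near=(np.hypot(x-.498,y+.385)<.08)
P=C[near&(z>.052)&(z<.09)]; print("web",cv2.minAreaRect((P[:,:2]*1000).astype(np.float32)),np.percentile(P[:,2],[50,95]))
# scraper from scene/side
for n in ["scene","side"]:
    q,d=imaging.camera(n); Q=cloud(n,d); S=Q[(np.hypot(Q[...,0]-.455,Q[...,1]-.378)<.09)&(Q[...,2]>.068)&(Q[...,2]<.085)]
    print(n,cv2.minAreaRect((S[:,:2]*1000).astype(np.float32)))
E
python3 to.py 455 378 240 157
```

```text
time: 11.05
ee_pos: [0.4984, -0.3851, 0.0295]
tcp_rot: [-180.0, 0.1, -169.0]
wrist_force: [-4.2, 2.2, 8.5]
opening: 0.0135
grasp_force: 51.8
time: 12.25
ee_pos: [0.4991, -0.3855, 0.2387]
tcp_rot: [-179.7, 0.3, -169.0]
wrist_force: [-0.1, -0.2, 0.0]
opening: 0.085
grasp_force: 0.0
web ((497.627685546875, -383.9303283691406), (70.64166259765625, 13.71846866607666), 11.452407836914062) [0.06317303 0.06446658]
scene ((457.79522705078125, 379.2200927734375), (24.471853256225586, 104.19033813476562), 66.7379379272461)
side ((0.0, 0.0), (0.0, 0.0), 0.0)
d [-43.4 763.    6.8] rot [ 2.000e-02  3.000e-02 -3.398e+01] at [ 0.4984 -0.385   0.2332] [-1.7999e+02  3.0000e-02 -1.6902e+02]
```

```bash
python3 -m jog '[{"rotation":[0,0,-1],"translation":[-1,15,0],"grip":85},{"rotation":[0,0,-3],"translation":[-3,45,0],"grip":85},{"rotation":[0,0,-5],"translation":[-5,85,0],"grip":85},{"rotation":[0,0,-7],"translation":[-7,130,0],"grip":85},{"rotation":[0,0,-9],"translation":[-10,175,0],"grip":85},{"rotation":[0,0,-11],"translation":[-13,220,0],"grip":85},{"rotation":[0,0,-13],"translation":[-15,265,0],"grip":85},{"rotation":[0,0,-15],"translation":[-18,310,0],"grip":85},{"rotation":[0,0,-17],"translation":[-20,355,0],"grip":85},{"rotation":[0,0,-19],"translation":[-22,400,0],"grip":85},{"rotation":[0,0,-21],"translation":[-25,445,0],"grip":85},{"rotation":[0,0,-23],"translation":[-28,490,0],"grip":85},{"rotation":[0,0,-25],"translation":[-30,535,0],"grip":85},{"rotation":[0,0,-27],"translation":[-33,580,0],"grip":85},{"rotation":[0,0,-29],"translation":[-35,625,0],"grip":85},{"rotation":[0,0,-31],"translation":[-38,670,0],"grip":85},{"rotation":[0,0,-33],"translation":[-40,710,0],"grip":85},{"rotation":[0,0,-34],"translation":[-42,740,0],"grip":85},{"rotation":[0,0,-34],"translation":[-43.4,758,0],"grip":85},{"rotation":[0,0,-34],"translation":[-43.4,763,0],"grip":85}]'
python3 -m jog '[{"rotation":[0,0,0],"translation":[0,0,0],"grip":85}]'
python3 - <<'E'
from w import *
o,p,C=snap("w4"); print(o["q"])
x,y,z=C[...,0],C[...,1],C[...,2]; near=np.hypot(x-.455,y-.378)<.11
for a,b in [(.07,.085),(.03,.05)]:
    P=C[near&(z>a)&(z<b)]; print(len(P),cv2.minAreaRect((P[:,:2]*1000).astype(np.float32)),np.percentile(P[:,2],[5,50,95]))
q,d=imaging.camera("side"); Q=cloud("side",d); print(spotter.spot_in("wrist","driver")[:1],spotter.spot_in("wrist","scraper")[:1])
E
```

```text
time: 14.4
ee_pos: [0.4544, 0.379, 0.2316]
tcp_rot: [-179.9, -0.0, 157.1]
wrist_force: [0.4, 0.3, -0.9]
opening: 0.0849
grasp_force: 0.0
time: 14.5
ee_pos: [0.4549, 0.3776, 0.2324]
tcp_rot: [-179.9, -0.0, 157.0]
wrist_force: [0.6, 0.6, 0.8]
opening: 0.0853
grasp_force: 0.0
[ 3.97154698e+01  1.09066470e+01  1.68065009e+01  9.59775778e+01
 -3.78124636e-02  6.26878062e+01]
3458 ((453.83251953125, 382.0297546386719), (23.7077693939209, 99.50740814208984), 67.46336364746094) [0.07358942 0.0760943  0.07741396]
1433 ((454.49615478515625, 381.7383728027344), (29.99982452392578, 138.7650146484375), 67.4625015258789) [0.03783646 0.0399791  0.04144691]
[{'box': [238.6, 55.3, 158.3, 108.6], 'confidence': 0.97}] [{'box': [324.9, 205.0, 38.2, 156.8], 'confidence': 0.83}]
```

View pics/w4.png

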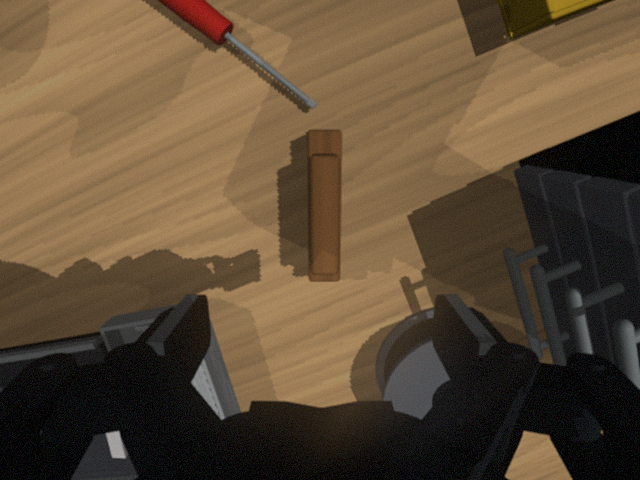

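The wrist view shows the scraper ridge at (324,215), driver tip at (310,105) clear of the fingers, and the spool at the lower right. Going down.

```bash
python3 -m jog '[{"rotation":[0,0,0.5],"translation":[-1,2,-15],"grip":85},{"rotation":[0,0,0.5],"translation":[-1,4,-45],"grip":85},{"rotation":[0,0,0.5],"translation":[-1,4.4,-85],"grip":85},{"rotation":[0,0,0.5],"translation":[-1,4.4,-125],"grip":85},{"rotation":[0,0,0.5],"translation":[-1,4.4,-158],"grip":80},{"rotation":[0,0,0.5],"translation":[-1,4.4,-178],"grip":65},{"rotation":[0,0,0.5],"translation":[-1,4.4,-186],"grip":50},{"rotation":[0,0,0.5],"translation":[-1,4.4,-186],"grip":30},{"rotation":[0,0,0.5],"translation":[-1,4.4,-186],"grip":15},{"rotation":[0,0,0.5],"translation":[-1,4.4,-186],"grip":10},{"rotation":[0,0,0.5],"translation":[-1,4.4,-186],"grip":10},{"rotation":[0,0,0.5],"translation":[-1,4.4,-186],"grip":10},{"rotation":[0,0,0.5],"translation":[-1,4.4,-186],"grip":10}]' 110
```

```text
time: 16.0
ee_pos: [0.4547, 0.3828, 0.0488]
tcp_rot: [179.9, 0.1, 157.5]
wrist_force: [0.8, -1.4, 6.9]
opening: 0.0222
grasp_force: 108.5
```

```bash
python3 -m jog '[{"rotation":[0,0,0],"translation":[0,0,5],"grip":10},{"rotation":[0,0,0],"translation":[0,0,18],"grip":10},{"rotation":[0,0,0],"translation":[0,0,40],"grip":10},{"rotation":[0,0,0],"translation":[0,0,65],"grip":10},{"rotation":[0,0,0.5],"translation":[1,-6,88],"grip":10},{"rotation":[0,0,1],"translation":[3,-20,102],"grip":10},{"rotation":[0,0,2],"translation":[7,-45,108],"grip":10},{"rotation":[0.1,0,3],"translation":[12,-78,110],"grip":10},{"rotation":[0.2,0,4],"translation":[18,-115,110],"grip":10},{"rotation":[0.3,-0.1,5],"translation":[24,-152,110],"grip":10},{"rotation":[0.4,-0.1,6],"translation":[30,-190,110],"grip":10},{"rotation":[0.5,-0.1,7],"translation":[36,-228,110],"grip":10},{"rotation":[0.6,-0.2,8],"translation":[42,-266,110],"grip":10},{"rotation":[0.7,-0.2,9],"translation":[48,-304,110],"grip":10},{"rotation":[0.8,-0.2,10],"translation":[54,-342,110],"grip":10},{"rotation":[0.9,-0.3,11],"translation":[60,-380,110],"grip":10},{"rotation":[0.9,-0.3,11.4],"translation":[66,-418,110],"grip":10},{"rotation":[0.9,-0.3,11.4],"translation":[71,-450,108],"grip":10},{"rotation":[0.9,-0.3,11.4],"translation":[74.5,-472,100],"grip":10},{"rotation":[0.9,-0.3,11.4],"translation":[75.4,-478.6,88],"grip":10}]'
python3 -m jog '[{"rotation":[0,0,0],"translation":[0,0,-8],"grip":10},{"rotation":[0,0,0],"translation":[0,0,-14],"grip":10},{"rotation":[0,0,0],"translation":[0,0,-17],"grip":10},{"rotation":[0,0,0],"translation":[0,0,-17],"grip":10},{"rotation":[0,0,0],"translation":[0,0,-17],"grip":10}]'
python3 to.py 530.1 -95.8 106 168.85
python3 - <<'E'
from w import *
p,d=imaging.camera("side"); cv2.imwrite("pics/s2.png",cv2.resize(p[160:340,220:420,::-1],(800,720))[:600])
for _ in range(4):
    f=readout.get_obs(); print(f["wrist_force"],f["torque"])
E
```

```text
time: 18.0
ee_pos: [0.5294, -0.0988, 0.1354]
tcp_rot: [179.1, 0.1, 168.7]
wrist_force: [-0.6, -0.2, -3.2]
opening: 0.0222
grasp_force: 108.0
time: 18.5
ee_pos: [0.5296, -0.0956, 0.1186]
tcp_rot: [179.1, 0.1, 168.9]
wrist_force: [0.8, 0.0, -2.9]
opening: 0.0226
grasp_force: 108.1
d [  0.5  -0.2 -12.6] rot [-0.91  0.26 -0.09] at [ 0.5296 -0.0956  0.1186] [1.7906e+02 8.0000e-02 1.6894e+02]
[-0.49670563 -0.29247911 -2.16853187] [-0.07033483 -0.00510091 -0.0213763 ]
[-0.49670563 -0.29247911 -2.16853187] [-0.07033483 -0.00510091 -0.0213763 ]
[-0.49670563 -0.29247911 -2.16853187] [-0.07033483 -0.00510091 -0.0213763 ]
[-0.49670563 -0.29247911 -2.16853187] [-0.07033483 -0.00510091 -0.0213763 ]
```

View pics/s2.png

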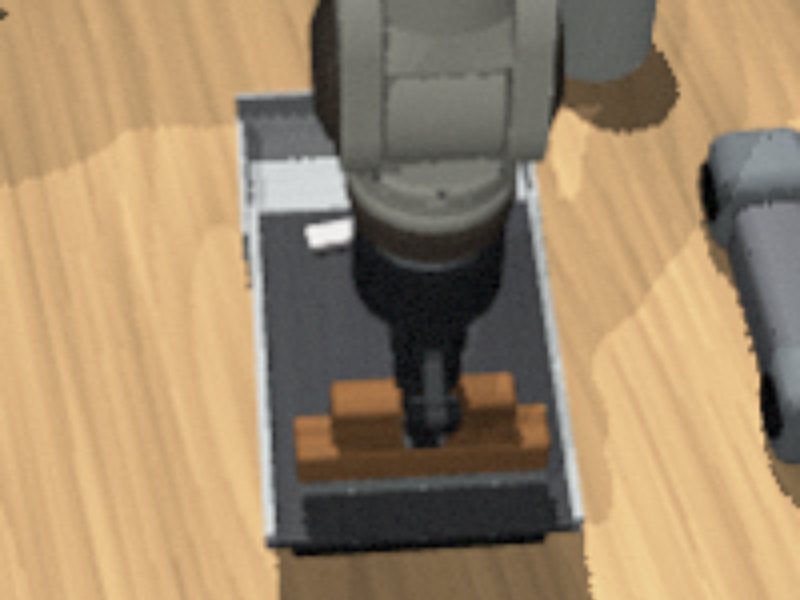

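The picture shows the scraper over the bare end, centred between the rims (270–580) and square to them. Feeling down for the plate.

```bash
python3 -m jog '[{"rotation":[0,0,0],"translation":[0.3,0,-6],"grip":10},{"rotation":[0,0,0],"translation":[0.5,0,-11],"grip":10},{"rotation":[0,0,0],"translation":[0.5,0,-14],"grip":10},{"rotation":[0,0,0],"translation":[0.5,0,-15],"grip":10},{"rotation":[0,0,0],"translation":[0.5,0,-15],"grip":10}]'
python3 -m jog '[{"rotation":[0,0,0],"translation":[0,0,-1],"grip":10},{"rotation":[0,0,0],"translation":[0,0,-1],"grip":10}]'
python3 -m jog '[{"rotation":[0,0,0],"translation":[0,0,-1],"grip":10},{"rotation":[0,0,0],"translation":[0,0,-1],"grip":10}]'
```

```text
time: 19.05
ee_pos: [0.5298, -0.0962, 0.103]
tcp_rot: [179.1, 0.0, 168.9]
wrist_force: [-0.4, 0.1, -2.1]
opening: 0.0222
grasp_force: 108.1
time: 19.25
ee_pos: [0.5299, -0.0962, 0.1022]
tcp_rot: [179.1, 0.1, 168.9]
wrist_force: [-0.1, 0.3, -3.1]
opening: 0.0224
grasp_force: 108.1
time: 19.45
ee_pos: [0.5299, -0.0962, 0.1011]
tcp_rot: [179.1, 0.0, 168.9]
wrist_force: [0.2, -0.2, -2.7]
opening: 0.0222
grasp_force: 108.1
```

```bash
for i in 1 2; do python3 -m jog '[{"rotation":[0,0,0],"translation":[0,0,-0.7],"grip":10},{"rotation":[0,0,0],"translation":[0,0,-0.7],"grip":10}]'; python3 -c "
from h import *;o=readout.get_obs();print(o['torque'],o['ee_pos'][2])"; done
```

```text
time: 19.65
ee_pos: [0.5299, -0.0962, 0.1005]
tcp_rot: [179.1, 0.1, 168.9]
wrist_force: [0.2, 0.7, -2.8]
opening: 0.0223
grasp_force: 108.1
[-0.03209291 -0.03009142  0.00496986] 0.10046649178798134
time: 19.85
ee_pos: [0.5299, -0.0962, 0.1001]
tcp_rot: [179.1, 0.1, 168.9]
wrist_force: [-1.2, 1.2, 0.1]
opening: 0.0223
grasp_force: 108.6
[0.03622013 0.20682984 0.01201738] 0.1000753597516085
```

```bash
for i in 1 2; do python3 -m jog '[{"rotation":[0,0,0],"translation":[0,0,-0.5],"grip":10},{"rotation":[0,0,0],"translation":[0,0,-0.5],"grip":10}]'; python3 -c "
from h import *;o=readout.get_obs();print(o['torque'],o['ee_pos'][2])"; done
```

```text
time: 20.05
ee_pos: [0.53, -0.0962, 0.0997]
tcp_rot: [179.1, 0.1, 168.9]
wrist_force: [-2.5, 1.5, 3.5]
opening: 0.0221
grasp_force: 109.1
[0.08913588 0.36683878 0.00354005] 0.0997137474622343
time: 20.25
ee_pos: [0.53, -0.0962, 0.0993]
tcp_rot: [179.1, 0.1, 168.9]
wrist_force: [-3.3, 1.4, 5.5]
opening: 0.022
grasp_force: 109.5
[0.10951587 0.58724378 0.05699341] 0.09932512505586644
```

```bash
for i in 1 2; do python3 -m jog '[{"rotation":[0.03,0.15,0],"translation":[0,0,-0.1],"grip":10},{"rotation":[0.03,0.15,0],"translation":[0,0,-0.1],"grip":10}]'; python3 -c "
from h import *;o=readout.get_obs();print(o['torque'],o['ee_pos'],o['tcp_rot'])"; done
```

```text
time: 20.45
ee_pos: [0.53, -0.0962, 0.0993]
tcp_rot: [179.1, -0.1, 168.9]
wrist_force: [-2.3, 1.0, 6.1]
opening: 0.0222
grasp_force: 109.4
[0.06407948 0.4840162  0.08260619] [ 0.53001542 -0.09624301  0.09929844] [ 1.79059715e+02 -6.76687182e-02  1.68882998e+02]
time: 20.65
ee_pos: [0.53, -0.0962, 0.0993]
tcp_rot: [179.1, -0.2, 168.9]
wrist_force: [-3.9, 0.3, 7.4]
opening: 0.0224
grasp_force: 109.5
[0.11406075 0.53512567 0.03434958] [ 0.53003788 -0.09624562  0.09928092] [179.05787895  -0.21452412 168.88067588]
```

```bash
python3 -m jog '[{"rotation":[0,0,0],"translation":[0.4,2,0],"grip":10},{"rotation":[0,0,0],"translation":[1,4.9,0.05],"grip":10},{"rotation":[0,0,0],"translation":[1.9,9.8,0.17],"grip":10},{"rotation":[0,0,0],"translation":[3.1,15.7,0.26],"grip":10},{"rotation":[0,0,0],"translation":[4.3,21.6,0.36],"grip":10}]'; python3 -c "
from h import *;o=readout.get_obs();print(o['torque'],o['ee_pos'],o['tcp_rot'])"
```

```text
time: 21.15
ee_pos: [0.5349, -0.0754, 0.0998]
tcp_rot: [179.2, -0.1, 168.8]
wrist_force: [-1.2, -4.8, 5.3]
opening: 0.0221
grasp_force: 109.3
[-1.11991665  0.04071177 -0.05005122] [ 0.53490897 -0.07538582  0.09980016] [ 1.79155584e+02 -1.21126887e-01  1.68832268e+02]
```

```bash
python3 -m jog '[{"rotation":[-0.02,-0.1,0],"translation":[1,4.9,0],"grip":10},{"rotation":[-0.04,-0.2,0],"translation":[1.9,9.8,0.1],"grip":10},{"rotation":[-0.04,-0.2,0],"translation":[3.1,15.7,0.16],"grip":10},{"rotation":[-0.04,-0.2,0],"translation":[4.3,21.6,0.26],"grip":10},{"rotation":[-0.04,-0.2,0],"translation":[5.4,27.5,0.36],"grip":10},{"rotation":[-0.04,-0.2,0],"translation":[6.6,33.4,0.46],"grip":10},{"rotation":[-0.04,-0.2,0],"translation":[7.7,39.2,0.56],"grip":10}]'
cat > st.py <<'E'
from h import *
o=readout.get_obs();P=o['ee_pos']*1000-[547.5,-7.5,0]
print("tau",np.round(o['torque'],2),"F",np.round(o['wrist_force'],1),"x' y'",np.round([P[0]*.9811-P[1]*.1934,P[0]*.1934+P[1]*.9811],1),"z",round(P[2],2),np.round(o['tcp_rot'],2))
E
python3 st.py
```

```text
time: 21.85
ee_pos: [0.5426, -0.0362, 0.1004]
tcp_rot: [179.2, 0.1, 168.8]
wrist_force: [-0.1, -6.1, 5.8]
opening: 0.0224
grasp_force: 109.4
tau [-1.31  0.24  0.03] F [-0.1 -6.1  5.8] x' y' [  0.7 -29.1] z 100.39 [1.7917e+02 8.0000e-02 1.6883e+02]
```

```bash
python3 -m jog '[{"rotation":[0.02,0.1,0],"translation":[1,4.9,0],"grip":10},{"rotation":[0.02,0.1,0],"translation":[1.9,9.8,0.1],"grip":10},{"rotation":[0.02,0.1,0],"translation":[3.1,15.7,0.2],"grip":10},{"rotation":[0.02,0.1,0],"translation":[4.3,21.6,0.3],"grip":10},{"rotation":[0.02,0.1,0],"translation":[5.4,27.5,0.4],"grip":10},{"rotation":[0.02,0.1,0],"translation":[6.6,33.4,0.5],"grip":10},{"rotation":[0.02,0.1,0],"translation":[7.7,39.2,0.6],"grip":10},{"rotation":[0.02,0.1,0],"translation":[8.9,45.1,0.7],"grip":10}]'; python3 st.py
```

```text
time: 22.65
ee_pos: [0.5515, 0.0089, 0.1012]
tcp_rot: [179.2, -0.0, 168.8]
wrist_force: [-1.4, -5.8, 6.6]
opening: 0.0222
grasp_force: 109.4
tau [-1.37  0.12 -0.06] F [-1.4 -5.8  6.6] x' y' [ 0.8 16.8] z 101.15 [ 1.7916e+02 -2.0000e-02  1.6883e+02]
```

```bash
python3 -m jog '[{"rotation":[0,0,0],"translation":[1,4.9,0.08],"grip":10},{"rotation":[0,0,0],"translation":[1.9,9.8,0.16],"grip":10},{"rotation":[0,0,0],"translation":[3.1,15.7,0.26],"grip":10},{"rotation":[0,0,0],"translation":[4.3,21.6,0.36],"grip":10},{"rotation":[0,0,0],"translation":[5.4,27.5,0.45],"grip":10},{"rotation":[0,0,0],"translation":[6.6,33.4,0.54],"grip":10},{"rotation":[0,0,0],"translation":[7.7,39.2,0.64],"grip":10},{"rotation":[0,0,0],"translation":[8.9,45.1,0.74],"grip":10}]'; python3 st.py
python3 - <<'E'
from h import *
p,d=imaging.camera("scene"); cv2.imwrite("pics/sc3.png",cv2.resize(p[180:320,220:430,::-1],(800,533)))
E
```

```text
time: 23.45
ee_pos: [0.5604, 0.054, 0.1019]
tcp_rot: [179.2, -0.0, 168.8]
wrist_force: [-1.2, -5.8, 6.9]
opening: 0.0221
grasp_force: 109.5
tau [-1.43  0.19  0.02] F [-1.2 -5.8  6.9] x' y' [ 0.8 62.8] z 101.87 [ 1.7916e+02 -2.0000e-02  1.6883e+02]
```

View pics/sc3.png

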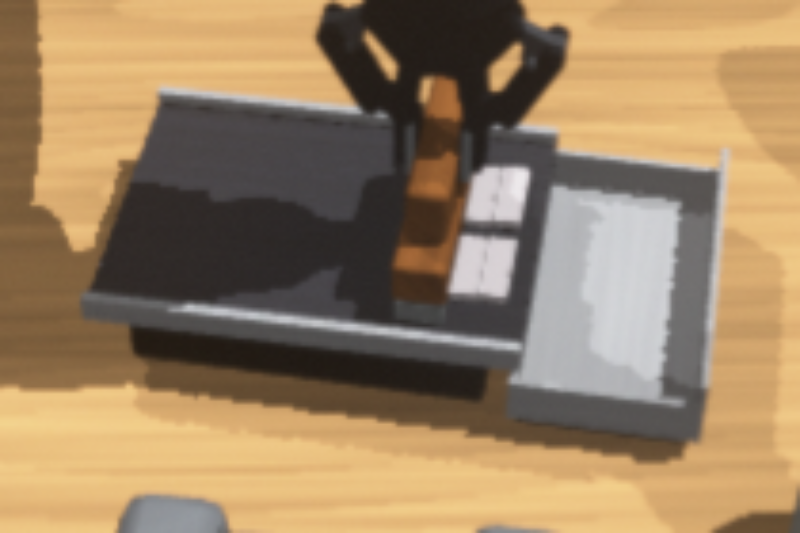

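The strips lie in two rows against the sole (455–525, 170–295), all ahead of the scraper. Sweeping on over the edge.

```bash
python3 -m jog '[{"rotation":[0,0,0],"translation":[1,4.9,0.08],"grip":10},{"rotation":[0,0,0],"translation":[1.9,9.8,0.16],"grip":10},{"rotation":[0,0,0],"translation":[3.1,15.7,0.26],"grip":10},{"rotation":[0,0,0],"translation":[4.3,21.6,0.36],"grip":10},{"rotation":[0,0,0],"translation":[5.4,27.5,0.45],"grip":10},{"rotation":[0,0,0],"translation":[6.6,33.4,0.54],"grip":10},{"rotation":[0,0,0],"translation":[7.7,39.2,0.64],"grip":10}]'; python3 st.py
python3 -m jog '[{"rotation":[0,0,0],"translation":[1,4.9,0.08],"grip":10},{"rotation":[0,0,0],"translation":[1.9,9.8,0.16],"grip":10},{"rotation":[0,0,0],"translation":[2.9,14.7,0.25],"grip":10},{"rotation":[0,0,0],"translation":[2.9,14.7,0.25],"grip":10}]';python3 st.py
python3 - <<'E'
from h import *
p,d=imaging.camera("scene"); cv2.imwrite("pics/sc4.png",cv2.resize(p[180:320,220:430,::-1],(800,533)))
E
```

```text
time: 24.2
ee_pos: [0.5681, 0.0933, 0.1025]
tcp_rot: [179.1, -0.0, 168.8]
wrist_force: [-1.2, -5.6, 6.4]
opening: 0.0224
grasp_force: 109.6
tau [-1.26  0.18 -0.04] F [-1.2 -5.6  6.4] x' y' [  0.7 102.9] z 102.55 [ 1.7914e+02 -2.0000e-02  1.6883e+02]
time: 24.6
ee_pos: [0.5711, 0.1086, 0.1027]
tcp_rot: [179.1, -0.0, 168.9]
wrist_force: [-1.2, -2.5, 6.9]
opening: 0.022
grasp_force: 109.6
tau [-0.64  0.04 -0.08] F [-1.2 -2.5  6.9] x' y' [  0.7 118.4] z 102.74 [ 1.7909e+02 -2.0000e-02  1.6887e+02]
```

View pics/sc4.png

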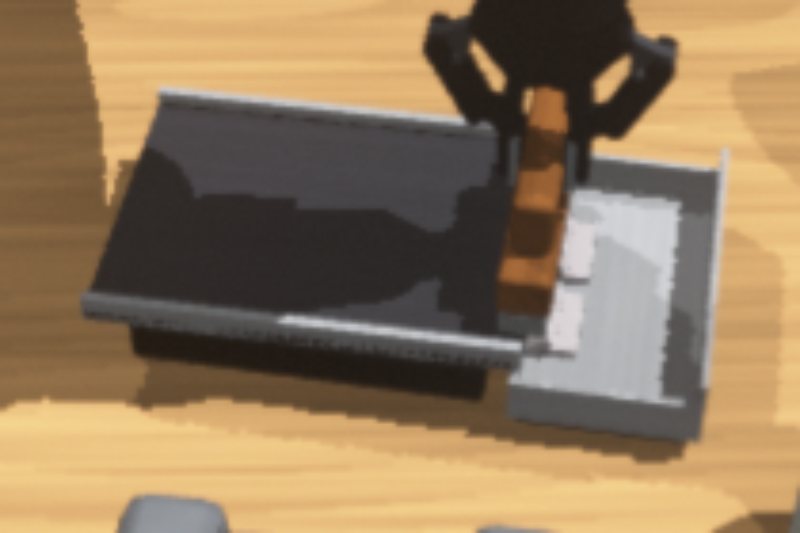

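The scraper's face is past the edge, with strips visible in the trough at (575,250) and (565,320). Lifting and returning the scraper to its bench spot.

```bash
python3 -m jog '[{"rotation":[0,0,0],"translation":[0,0,4],"grip":10},{"rotation":[0,0,0],"translation":[0,0,15],"grip":10},{"rotation":[0,0,0],"translation":[0,0,32],"grip":10},{"rotation":[0,0,0],"translation":[0,0,50],"grip":10},{"rotation":[0,0,-1],"translation":[-3,7,62],"grip":10},{"rotation":[-0.2,0,-2],"translation":[-9,22,68],"grip":10},{"rotation":[-0.4,0,-4],"translation":[-20,46,70],"grip":10},{"rotation":[-0.6,0.1,-6],"translation":[-34,80,70],"grip":10},{"rotation":[-0.8,0.2,-8],"translation":[-50,117,70],"grip":10},{"rotation":[-0.9,0.2,-10],"translation":[-66,154,70],"grip":10},{"rotation":[-0.9,0.2,-11.4],"translation":[-82,192,70],"grip":10},{"rotation":[-0.9,0.2,-11.4],"translation":[-97,228,68],"grip":10},{"rotation":[-0.9,0.2,-11.4],"translation":[-109,256,60],"grip":10},{"rotation":[-0.9,0.2,-11.4],"translation":[-115,270,48],"grip":10},{"rotation":[-0.9,0.2,-11.4],"translation":[-116.4,274,34],"grip":10},{"rotation":[-0.9,0.2,-11.4],"translation":[-116.4,274,20],"grip":10},{"rotation":[-0.9,0.2,-11.4],"translation":[-116.4,274,10],"grip":10},{"rotation":[-0.9,0.2,-11.4],"translation":[-116.4,274,10],"grip":10}]'
python3 to.py 454.7 382.8 48.8 157.5
python3 - <<'E'
from h import *
for n,(a,b,c,d) in {"scene":(180,320,220,430),"side":(160,320,240,420)}.items():
    p,dd=imaging.camera(n); C=cloud(n,dd)
    cv2.imwrite(f"pics/{n}5.png",cv2.resize(p[a:b,c:d,::-1],(560,400)))
    for r in spotter.mark_of(n,"strip0")[:6]:
        u,v=np.round(r["uv"]).astype(int); q=C[v,u]*1000-[547.5,-7.5,0]; print(n,round(r["confidence"],2),u,v,"x'y'z",np.round([q[0]*.9811-q[1]*.1934,q[0]*.1934+q[1]*.9811,q[2]],0))
cv2.imwrite("pics/both5.png",np.vstack([cv2.resize(cv2.imread(f"pics/{n}5.png"),(450,300)) for n in ["scene","side"]]))
E
```

```text
time: 26.45
ee_pos: [0.4538, 0.381, 0.1098]
tcp_rot: [-179.9, -0.2, 157.4]
wrist_force: [0.1, 0.5, -2.6]
opening: 0.0221
grasp_force: 108.4
d [  0.9   1.8 -61. ] rot [ 0.07 -0.2   0.11] at [0.4538 0.381  0.1098] [-1.7986e+02 -1.6000e-01  1.5739e+02]
scene 0.6 370 243 x'y'z [-37. 136.  22.]
scene 0.59 362 257 x'y'z [ 16. 124.  29.]
scene 0.54 363 241 x'y'z [-40. 120.  23.]
scene 0.39 367 263 x'y'z [ 29. 136.  27.]
```

View pics/both5.png

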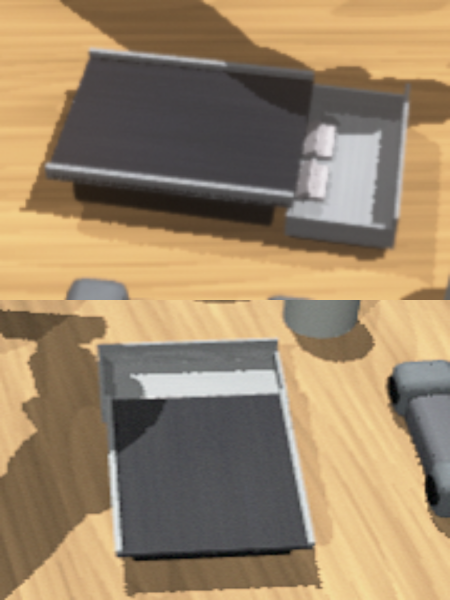

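All four strips are in the trough, with none left on the plate. Setting the scraper down.

```bash
python3 -m jog '[{"rotation":[0.1,-0.2,0.1],"translation":[0.9,1.8,-12],"grip":10},{"rotation":[0.1,-0.2,0.1],"translation":[0.9,1.8,-28],"grip":10},{"rotation":[0.1,-0.2,0.1],"translation":[0.9,1.8,-43],"grip":10},{"rotation":[0.1,-0.2,0.1],"translation":[0.9,1.8,-53],"grip":10},{"rotation":[0.1,-0.2,0.1],"translation":[0.9,1.8,-58],"grip":10},{"rotation":[0.1,-0.2,0.1],"translation":[0.9,1.8,-60],"grip":10},{"rotation":[0.1,-0.2,0.1],"translation":[0.9,1.8,-60],"grip":10}]'; python3 st.py
python3 -m jog '[{"rotation":[0,0,0],"translation":[0,0,-1],"grip":10},{"rotation":[0,0,0],"translation":[0,0,-1.4],"grip":10},{"rotation":[0,0,0],"translation":[0,0,-1.4],"grip":10}]'; python3 st.py
```

```text
time: 27.35
ee_pos: [0.4549, 0.3846, 0.052]
tcp_rot: [179.8, 0.1, 157.6]
wrist_force: [-0.3, 0.4, -2.7]
opening: 0.0221
grasp_force: 108.4
tau [-0.05  0.01  0.06] F [-0.3  0.4 -2.7] x' y' [-166.7  366.8] z 51.98 [1.7979e+02 7.0000e-02 1.5758e+02]
time: 27.65
ee_pos: [0.4549, 0.3846, 0.0508]
tcp_rot: [179.8, 0.1, 157.6]
wrist_force: [0.1, 0.2, -2.4]
opening: 0.0227
grasp_force: 108.4
tau [-0.07  0.04  0.04] F [ 0.1  0.2 -2.4] x' y' [-166.6  366.8] z 50.78 [1.7978e+02 8.0000e-02 1.5758e+02]
```

```bash
python3 -m jog '[{"rotation":[0.2,0,0],"translation":[0,0,-1.2],"grip":10},{"rotation":[0.2,0,0],"translation":[0,0,-2],"grip":10},{"rotation":[0.2,0,0],"translation":[0,0,-2],"grip":10}]'; python3 st.py
python3 -m jog '[{"rotation":[0,0,0],"translation":[0,0,-0.7],"grip":10},{"rotation":[0,0,0],"translation":[0,0,-0.7],"grip":10}]'; python3 st.py
```

```text
time: 27.95
ee_pos: [0.4548, 0.3846, 0.0488]
tcp_rot: [179.6, -0.0, 157.6]
wrist_force: [-1.1, 0.3, 1.2]
opening: 0.0224
grasp_force: 108.9
tau [-0.06  0.19 -0.02] F [-1.1  0.3  1.2] x' y' [-166.8  366.7] z 48.76 [ 1.7960e+02 -1.0000e-02  1.5758e+02]
time: 28.15
ee_pos: [0.4549, 0.3846, 0.0488]
tcp_rot: [179.6, 0.0, 157.6]
wrist_force: [-3.4, -2.4, 6.2]
opening: 0.0218
grasp_force: 109.4
tau [-0.5   0.62  0.07] F [-3.4 -2.4  6.2] x' y' [-166.7  366.8] z 48.75 [1.7958e+02 1.0000e-02 1.5758e+02]
```

```bash
python3 -m jog '[{"rotation":[0,0,0],"translation":[0,0,0],"grip":24},{"rotation":[0,0,0],"translation":[0,0,0],"grip":30},{"rotation":[0,0,0],"translation":[0,0,0],"grip":45},{"rotation":[0,0,0],"translation":[0,0,1],"grip":60},{"rotation":[0,0,0],"translation":[0,0,4],"grip":70},{"rotation":[0,0,0],"translation":[0,0,15],"grip":80},{"rotation":[0,0,0],"translation":[0,0,40],"grip":85},{"rotation":[0,0,0],"translation":[0,0,75],"grip":85},{"rotation":[0,0,0],"translation":[0,0,115],"grip":85},{"rotation":[0,0,0],"translation":[0,0,150],"grip":85},{"rotation":[0,0,0],"translation":[0,0,175],"grip":85},{"rotation":[0,0,0],"translation":[0,0,185],"grip":85},{"rotation":[0,0,0],"translation":[0,0,185],"grip":85},{"rotation":[0,0,0],"translation":[0,0,185],"grip":85}]'
python3 - <<'E'
from w import *
o,p,C=snap("w6"); x,y,z=C[...,0],C[...,1],C[...,2]
P=C[(np.hypot(x-.455,y-.385)<.11)&(z>.07)&(z<.085)]; print(cv2.minAreaRect((P[:,:2]*1000).astype(np.float32)),np.percentile(P[:,2],[5,50,95]))
q,d=imaging.camera("side"); cv2.imwrite("pics/end.png",q[:,:,::-1])
C=cloud("side",d); x,y,z=C[...,0],C[...,1],C[...,2]
P=C[(np.hypot(x-.498,y+.385)<.06)&(z>.055)&(z<.09)]; print("bracket",cv2.minAreaRect((P[:,:2]*1000).astype(np.float32)),np.percentile(P[:,2],[50,95]))
E
```

```text
time: 29.55
ee_pos: [0.4547, 0.3844, 0.2315]
tcp_rot: [179.7, -0.0, 157.6]
wrist_force: [0.7, -1.4, -0.4]
opening: 0.0848
grasp_force: 0.0
((454.8238525390625, 385.6042785644531), (23.807327270507812, 98.7067642211914), 68.15514373779297) [0.0738377  0.07612789 0.07737942]
bracket ((496.32745361328125, -385.337158203125), (71.56375885009766, 15.760984420776367), 11.180215835571289) [0.06317846 0.06705145]
```

View pics/end.png

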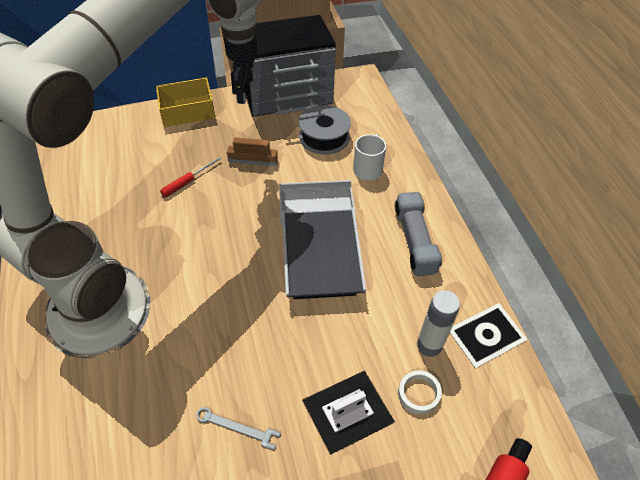

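The plate is bare at (322,250). The bracket stands on the mat at (348,410), the scraper is upright at (252,152), and everything else is where it started.

```bash
python3 -c "
from workcell import bot; print(bot.job_done())"
```

```text
the job is handed in; nothing more can be done
None
```

The job is handed in at about 30 s: the bracket stands upright on the mat, all four strips are in the trough, the scraper stands upright on the bench, and nothing else moved.

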